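# Reset the ratchet of the bench reading stand and set it to its second notch

## Task

The reading stand is propped too steep to write on, and its ratchet only goes up: take the bow handle at the board's top edge and raise the board gently until you feel the strut come up against its rubber end stop, so that the strut's foot has passed the trip flap and can come back above the teeth. Then lower the board by hand all the way down, raise it again to the second notch from the bottom and leave it resting there on its strut. Do not ram the end stop, force the board down against a notch or let it fall, and leave the other things on the worktop where they are.

Things in the scene. Friction and masses are not known exactly. Their poses are not given: they have to be found in the camera images.
- stand: Grey steel base plate of the reading stand, 276 x 304 x 8 mm, screwed to the worktop. Origin: centre of its underside; x points from the hinge (near the robot) to the back, z up. Along each side (y = +-132 mm) runs a toothed rail, 20 mm wide: the strut's foot bar clicks over its four saw teeth (6.5 mm high) as the board is raised, and they hold it from going back.
- reading_board (a joint): Board angle about its hinge (rad): 0 fully down (it then slopes 0.105 above level), growing upward. Notches 1 to 4 from the bottom hold it at 0.218, 0.340, 0.463, 0.585; at the start it is in the 4th. To enter a notch go 0.05 to 0.08 past it and let back. The end stop is met somewhere from 0.92 to 1.18: only feel tells. Over 10 N more at the handle is ramming. Board and book 0.6 to 1 kg.
- handle_mid (a point): Middle of the steel bow handle at the board's free edge: a round bar 12 mm thick, straight for 94 mm, level, parallel to the hinge, 266 mm from the hinge line in the board's plane, its centre 44 mm off the board's edge. Pinched from above with the fingers closing across it (along the stand's x) it turns between the pads as the board swings; lifting takes 2 to 5 N.
- hinge_mid (a point): Middle of the board's hinge line, 50 mm above the worktop, at x = -115 mm of the stand; the hinge runs along the stand's y.
- foot_mid (a point): Middle of the strut's foot bar, a 7 mm steel bar 280 mm long joining the two 150 mm strut arms hinged to the board's sides. Its centre is 11 to 13 mm over the worktop in a notch or with the board fully down, 30 to 32 mm on top of the return strips, about 32 mm at the end stop.
- rail_mid (a point): A point on the plate midway between the rails, near the dark trip block that is clamped over both rails in front of the strips, each day at another place. In it the foot climbs a ramp, lifts a one-way flap that falls shut behind it, then meets a rubber end stop. The flap is shut only 0.02 rad of board angle before the stop. At the stop the pull rises by some 2 to 4 N per mm of hand travel.
- strip_end (a point): Far end of the left return strip (top face, 26.5 mm over the worktop). The strips, 46 mm long, roof the teeth. Once the foot has been through the trip block it comes back along the strips' tops and drops off this end to the plate when the board is within 0.1 rad of fully down; only then do the teeth hold again.
- timer: White bench timer, 72 x 68 x 19 mm, lying left of the stand. Origin: centre of its underside.
- marker: White marker pen with a cap, 134 mm long, 13 mm thick, lying right of the stand. Origin: centre of its underside.
- beaker: Glass beaker, 73 mm across, 90 mm high, at the front left. Origin: centre of its underside.
- petri_dish: Petri dish, 59 mm across, 16 mm high, behind the stand. Origin: centre of its underside.
- tape_roll: Roll of tape lying flat, 100 mm across, 18 mm high, behind the stand. Origin: centre of its underside.

How it is judged:
By the outcome, as a careful person would: the job done as asked, in the order asked, and still so for the second after the job is handed in, with the robot touching nothing.
It also fails if it takes over 69 s, if anything falls off the work surface, if the arm or the gripper's body presses on something with over 40 N, if the wrist force passes 120 N, or if a joint passes its speed limit or range.

## Robot

A 6-joint arm with a two-finger parallel gripper is mounted at the origin on a cart in front of the work surface, level with it; the furniture and walls round the work are solid. World frame = base frame: x ahead of the robot, y to its left, z up, the work surface at z = 0. Lengths are in mm, angles in rad, forces in N, time in s.
With the tool pointing down it reaches from about 300 to 750 mm from the base axis. Payload 8.5 kg.
Tool frame: the origin (TCP) lies between the finger pads; the fingertips stand bot.tcp_to_tips ahead of it and the grasp point (between the pads) lies 11 mm behind it (bot.tcp_to_tips is the distance from the TCP to the fingertips, in mm); z points along the fingers, y is the line along which they close (so a half turn about z gives the same grasp; the last joint's range is limited). The gripper opens to 85 mm and grips with 20 to 120 N. Pads are 22 mm wide; open, the fingers measure 114 mm over their backs; the gripper's body (76 mm by 85 mm) begins 54 mm behind the grasp point. The pads swing forward as they close: fully open they stand 13 mm farther back than shut.
Start: joints at [1.063, 0.381, 1.297, -0, 1.464, -0.215], TCP at [158.74, 526.576, 239.322] pointing down, gripper open.
Joint ranges: [-3.11, 3.11], [-0.89, 2.33], [0.22, 2.48], [-1.42, 4.56], [0.17, 2.85], [-2.88, 2.88]. Speed limits (rad/s): [2.39, 2.39, 3.14, 3.14, 3.14, 3.14].

## Interface

Orientations are given as [roll, pitch, yaw] about the fixed x, y, z axes, in that order (R = Rz(yaw) Ry(pitch) Rx(roll)).
In Python, from cell import readout, vision, hand_in, bot gives the robot as it stands. The module is installed in compiled form; this text tells all that it offers.
- The arm moves only by the tool arm_command, never from a script. Its argument "moves" is a list of rows, each a list of 6 numbers: the shift along the tool's x, y, z as a fraction of full scale, then the turn, a rotation vector about the tool's x, y, z as a fraction of full scale. In form: [[tx, ty, tz, rx, ry, rz], ...]. A call has 1 to 20 rows; each row shifts and turns the commanded pose from where the row before left it, along the tool's axes as they then stand; what a row does not reach is not made up. Full scale, the value 1, is 0.02 m for a shift and 6 degrees for a turn. A row lasts 1/10 s, in which the tool goes at most 50 mm and 8.59 degrees, less where a joint would pass 70% of its speed; a pose out of reach is approached as far as the arm can. A call with a number of a shift or a turn outside -1 to 1 is refused whole. A call with a gripper value outside its range is refused whole. "grip" is the closure, from 0 (fully open) to 1 (shut), set as the call begins (left out, the last holds). The fingers move at their own pace and stop on an object; "grip_force" is the grip in N (left out, the last holds). Time passes only in rows, so rows that do not move let the fingers close. It gives the time, the measured TCP pose, the force, the opening and the grip force at its end, in the units of the state.
- readout.sense(): the state, without advancing time (a new reading comes with each control period).
- vision.get_image(name): name is "scene" or "side" or "wrist"; returns the picture (384x512x3 uint8, red, green, blue); there is no depth.
- vision.calibration(name): a dict with "camera_matrix" (3x3 intrinsics, pixels), "rvec" (rotation vector, rad) and "tvec" (3), from world to camera coordinates, as OpenCV has them. Camera axes: x right, y down, z forward; pixel columns grow to the right and rows downward; lengths in mm; the calibration is good to about 2 mm. A picture is of the moment at which its call begins: read the wrist's pose just before it. calibration takes no time and is no camera call; for the wrist camera it gives the pose at the moment of the call.
- hand_in(): hands the job in; it is judged then, once.
The state is a dict: "time_s": time; "q": joint angles; "qvel": joint speeds; "tau": joint torques, N m; "ee_pos": TCP position; "ee_rot": TCP orientation; "ft_force": force on the tool from outside, world axes, zero at the start; "wrist_torque": the same for the moment, N m; "finger_gap": opening from 0.0 (shut) to 1.0 (fully open); "gripper_force": force on a finger pad.
Only numpy, scipy, OpenCV 4.12 (cv2) and the standard library are available. Lean on these libraries where they do the work, as an engineer would, in place of code of your own. Each camera call takes 0.05 s, during which the arm holds its last target. There are 200 camera calls.

## Working session

There is one attempt and no reset: what is moved stays moved. The work goes in short steps, Python scripts to look and compute and a tool call to move; the robot and the scene stay as the last step left them, time stands still between calls to the robot, and variables do not carry over. Pictures are saved under pics/ and viewed, at most 10 in all, crops included, and the job is handed in when it is done.

Besides the shell and the picture viewer there is one more tool, called after ">>>" by a JSON object that holds its "name" and its "arguments", one argument or row to a line. arm_command: Moves the arm, as the interface text tells. Shift numbers are shares of 0.02 m and turn numbers shares of 6 degrees, none past 1 either way. Its arguments: {"type":"object","properties":{"moves":{"type":"array","items":{"type":"array","items":{"type":"number"}}},"grip":{"type":"number"},"grip_force":{"type":"number"}},"required":["moves"]}

```bash
mkdir -p pics; python3 - <<'E'
from cell import readout, vision, bot
import cv2,numpy as np
s=readout.sense();print(s, bot.tcp_to_tips)
for n in("scene","side"):
    im=vision.get_image(n);cv2.imwrite(f"pics/{n}0.png",im[:,:,::-1])
    c=vision.calibration(n);R=cv2.Rodrigues(c["rvec"])[0];print(n,(-R.T@np.array(c["tvec"]).ravel()).round(),R.round(2).tolist(),np.array(c["camera_matrix"])[0])
E
```

```text
{'time_s': 0.0, 'q': array([ 1.06271181e+00,  3.81205883e-01,  1.29828014e+00, -1.12534307e-05,
        1.46362427e+00, -2.15298457e-01]), 'qvel': array([ 0.00065024, -0.00110437, -0.00128431, -0.00056201, -0.00020217,
        0.00089894]), 'tau': array([-1.82473023e-04, -4.48448360e+01, -2.31272542e+01, -1.01128712e-04,
        4.69014980e-03, -5.63840175e-06]), 'ee_pos': array([158.59875284, 526.32890894, 238.6999381 ]), 'ee_rot': array([-3.14010766e+00, -3.13298191e-04,  2.84880757e+00]), 'ft_force': array([ 0.42591307, -0.29026048, -0.21162439]), 'wrist_torque': array([-0.00641835, -0.05923976,  0.01771932]), 'gripper_force': 0.0, 'finger_gap': 0.9978738080995161} 8.0
scene [  568. -1084.   869.] [[1.0, -0.01, 0.01], [-0.0, -0.57, -0.82], [0.01, 0.82, -0.57]] [479.02853454   0.         251.83803386]
side [1050.  584. 1101.] [[-0.73, 0.68, 0.01], [0.56, 0.6, -0.58], [-0.4, -0.42, -0.82]] [443.29739011   0.         259.03861784]
```

View pics/scene0.png

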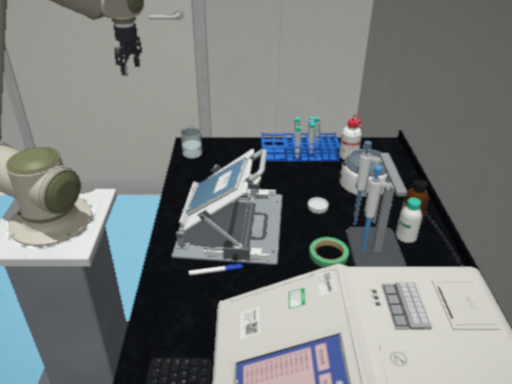

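View pics/side0.png

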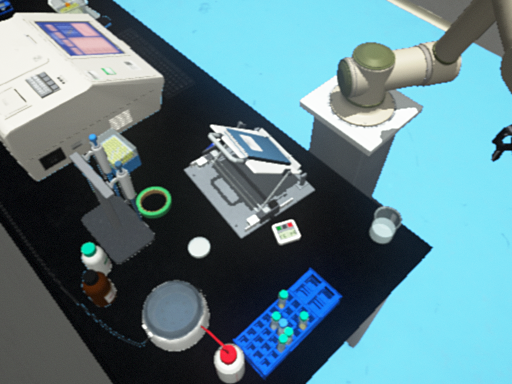

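The stand is in both views: in scene, the plate spans about (175..283, 190..262) with the handle at about (255,160). In side, the plate spans about (185..315, 120..235) with the handle at about (225,130). I'll enlarge both.

```bash
python3 - <<'E'
import cv2,numpy as np
a=cv2.imread("pics/scene0.png")[145:270,165:295];b=cv2.imread("pics/side0.png")[112:242,178:322]
cv2.imwrite("pics/a.png",cv2.resize(a,None,fx=4.6,fy=4.6,interpolation=cv2.INTER_CUBIC))
cv2.imwrite("pics/b.png",cv2.resize(b,None,fx=4.6,fy=4.6,interpolation=cv2.INTER_CUBIC))
E
```

```text
(no output)
```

View pics/a.png

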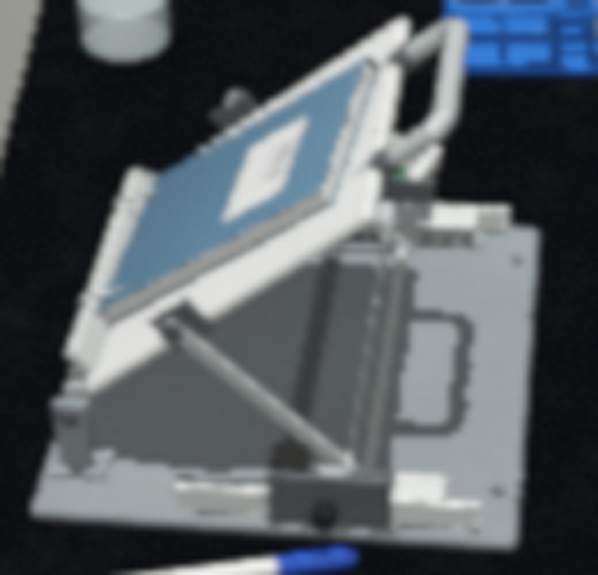

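View pics/b.png

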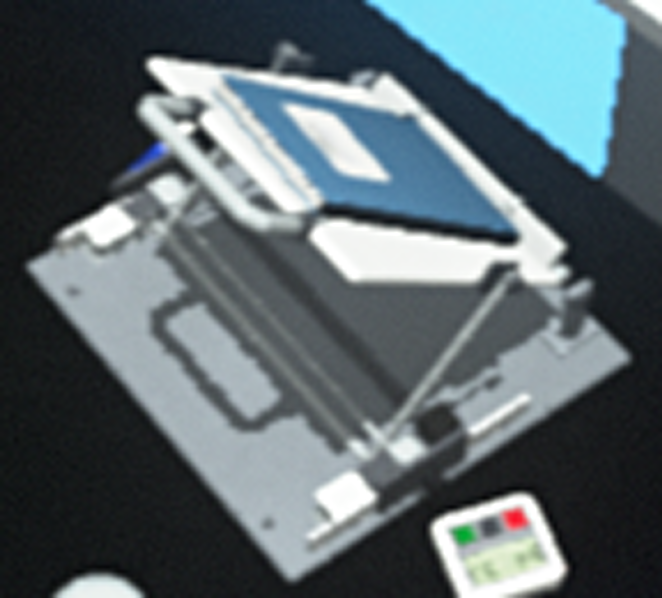

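Scene crop: plate corners at (33,515), (520,545) and (540,230), handle bar from (460,30) to (440,132). Side crop: corners at (27,265), (290,580) and (630,355), bar from (152,108) to (252,215). The trip block sits near the foot in both.

```bash
cat > h.py <<'E'
import numpy as np,cv2
from cell import readout,vision,bot
def ray(n,p):
    c=vision.calibration(n);R=cv2.Rodrigues(np.array(c["rvec"],float))[0];t=np.array(c["tvec"],float).ravel()
    d=R.T@np.linalg.inv(np.array(c["camera_matrix"]))@np.array([p[0],p[1],1.]);return -R.T@t,d/np.linalg.norm(d)
def plane(n,p,z):
    o,d=ray(n,p);return o+d*(z-o[2])/d[2]
def tri(pn):
    A=np.zeros((3,3));b=np.zeros(3);L=[ray(*q) for q in pn]
    for o,d in L:
        M=np.eye(3)-np.outer(d,d);A+=M;b+=M@o
    x=np.linalg.solve(A,b);return x,[np.linalg.norm(np.cross(x-o,d)) for o,d in L]
E
python3 - <<'E'
from h import *
S=lambda u,v:("scene",(165+(u+.5)/4.6-.5,145+(v+.5)/4.6-.5)); D=lambda u,v:("side",(178+(u+.5)/4.6-.5,112+(v+.5)/4.6-.5))
for k in[(33,512),(520,543),(540,230)]:print("scene",plane(*S(*k),8).round())
for k in[(27,265),(290,578),(630,355)]:print("side",plane(*D(*k),8).round())
print(tri([S(461,30),D(252,215)]),tri([S(440,132),D(152,108)]))
E
```

```text
scene [ 371. -157.    8.]
scene [ 646. -183.    8.]
scene [676. 117.   8.]
side [ 641. -185.    8.]
side [671. 115.   8.]
side [397. 143.   8.]
(array([611.90018413,  21.35271045, 220.93376741]), [np.float64(3.5406588568102273), np.float64(3.540658856810447)]) (array([598.45553351, -80.75265212, 216.32914998]), [np.float64(2.432088566924571), np.float64(2.432088566924437)])
```

Plate centre is about (521,-20), yaw about -0.098. The geometric handle point (610,-29,219) agrees with the triangulated (605,-30,219). I'll turn the tool so its y lies along the stand's x, while rising and moving over.

>>> {"name": "arm_command", "arguments": {
  "moves": [
    [0, 0, -0.25, 0, 0, 0.938],
    [0, 0, -0.25, 0, 0, 0.938],
    [0, 0, -0.25, 0, 0, 0.938],
    [0, 0, -0.25, 0, 0, 0.938],
    [0, 0, -0.25, 0, 0, 0.938],
    [0, 0, -0.25, 0, 0, 0.938],
    [0, 0, -0.25, 0, 0, 0.938],
    [0, 0, -0.25, 0, 0, 0.938],
    [0, 0, -0.25, 0, 0, 0.938],
    [0, 0, -0.25, 0, 0, 0.938],
    [0, 0, -0.25, 0, 0, 0.938],
    [0, 0, -0.25, 0, 0, 0.938],
    [0, 0, -0.25, 0, 0, 0.938],
    [0, 0, -0.25, 0, 0, 0.938]
  ],
  "grip": 0.5,
  "grip_force": 30
}}

```text
time_s: 1.5
ee_pos: [158.7, 526.5, 309.1]
ee_rot: [-3.141, 0.001, 1.47]
ft_force: [-1.1, 0.9, -0.4]
finger_gap: 0.499
gripper_force: 0.0
```

>>> {"name": "arm_command", "arguments": {
  "moves": [
    [-0.95, 0.93, 0, 0, 0, 0],
    [-0.95, 0.93, 0, 0, 0, 0],
    [-0.95, 0.93, 0, 0, 0, 0],
    [-0.95, 0.93, 0, 0, 0, 0],
    [-0.95, 0.93, 0, 0, 0, 0],
    [-0.95, 0.93, 0, 0, 0, 0],
    [-0.95, 0.93, 0, 0, 0, 0],
    [-0.95, 0.93, 0, 0, 0, 0],
    [-0.95, 0.93, 0, 0, 0, 0],
    [-0.95, 0.93, 0, 0, 0, 0],
    [-0.95, 0.93, 0, 0, 0, 0],
    [-0.95, 0.93, 0, 0, 0, 0],
    [-0.95, 0.93, 0, 0, 0, 0],
    [-0.95, 0.93, 0, 0, 0, 0],
    [-0.95, 0.93, 0, 0, 0, 0],
    [-0.95, 0.93, 0, 0, 0, 0],
    [-0.95, 0.93, 0, 0, 0, 0],
    [-0.95, 0.93, 0, 0, 0, 0],
    [-0.95, 0.93, 0, 0, 0, 0],
    [-0.95, 0.93, 0, 0, 0, 0]
  ]
}}

```text
time_s: 3.5
ee_pos: [492.6, 111.3, 309.0]
ee_rot: [-3.141, 0.0, 1.474]
ft_force: [-0.3, 0.5, -0.3]
finger_gap: 0.499
gripper_force: 0.0
```

>>> {"name": "arm_command", "arguments": {
  "moves": [
    [-0.95, 0.93, 0, 0, 0, 0],
    [-0.95, 0.93, 0, 0, 0, 0],
    [-0.95, 0.93, 0, 0, 0, 0],
    [-0.95, 0.93, 0, 0, 0, 0],
    [-0.95, 0.93, 0, 0, 0, 0],
    [-0.95, 0.93, 0, 0, 0, 0],
    [-0.7, 0.7, 0, 0, 0, 0],
    [0, 0, 0, 0, 0, 0],
    [0, 0, 0, 0, 0, 0],
    [0, 0, 0, 0, 0, 0]
  ]
}}

```text
time_s: 4.5
ee_pos: [604.2, -26.6, 309.4]
ee_rot: [-3.141, -0.0, 1.474]
ft_force: [0.9, 0.9, 0.3]
finger_gap: 0.5
gripper_force: 0.0
```

```bash
python3 - <<'E'
from h import *
s=readout.sense();print(s["time_s"],s["ee_pos"],s["ee_rot"],s["finger_gap"],s["ft_force"])
im=vision.get_image("wrist");cv2.imwrite("pics/w1.png",im[:,:,::-1])
c=vision.calibration("wrist");R=cv2.Rodrigues(np.array(c["rvec"]))[0];t=np.array(c["tvec"]).ravel()
print(-R.T@t,R.round(2).tolist())
for p in[(610,-29,219),(615,18,219),(605,-76,219)]:
  print(cv2.projectPoints(np.array([p],float),np.array(c["rvec"]),np.array(c["tvec"]),np.array(c["camera_matrix"]),None)[0].ravel())
E
```

```text
4.5 [604.22599287 -26.56641683 309.42617909] [-3.14135095e+00 -1.56804968e-04  1.47428448e+00] 0.5000934607554807 [0.9333519  0.90859515 0.33001028]
[612.59686076  51.6581014  445.05976713] [[1.0, -0.1, -0.0], [-0.09, -0.95, 0.3], [-0.03, -0.3, -0.95]]
[261.38040827 203.72617327]
[262.37478657 147.51439756]
[260.49847539 253.58145815]
```

View pics/w1.png

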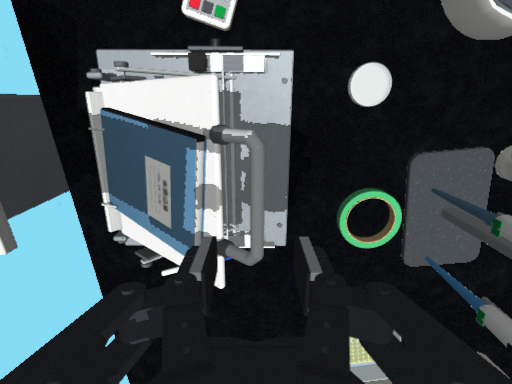

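The wrist view shows the bar at column 258, rows 145 to 250. Predicted column was 261, so the bar is at x of about 608.5. I'll shift by 4 mm, descend and pinch.

>>> {"name": "arm_command", "arguments": {
  "moves": [
    [0, 0.2, 0.5, 0, 0, 0],
    [0, 0, 0.8, 0, 0, 0],
    [0, 0, 0.8, 0, 0, 0],
    [0, 0, 0.8, 0, 0, 0],
    [0, 0, 0.8, 0, 0, 0],
    [0, 0, 0.5, 0, 0, 0],
    [0, 0, 0.4, 0, 0, 0],
    [0, 0, 0.25, 0, 0, 0],
    [0, 0, 0.2, 0, 0, 0],
    [0, 0, 0, 0, 0, 0]
  ],
  "grip": 0.6
}}

```text
time_s: 5.55
ee_pos: [608.7, -27.7, 208.1]
ee_rot: [-3.141, 0.0, 1.474]
ft_force: [-0.7, 0.4, -0.1]
finger_gap: 0.397
gripper_force: 0.0
```

>>> {"name": "arm_command", "arguments": {
  "moves": [
    [0, 0, 0, 0, 0, 0],
    [0, 0, 0, 0, 0, 0],
    [0, 0, 0, 0, 0, 0],
    [0, 0, 0, 0, 0, 0],
    [0, 0, 0, 0, 0, 0],
    [0, 0, 0, 0, 0, 0]
  ],
  "grip": 1,
  "grip_force": 40
}}

```text
time_s: 6.15
ee_pos: [606.1, -27.4, 208.3]
ee_rot: [-3.135, 0.0, 1.474]
ft_force: [-13.7, 0.3, 3.5]
finger_gap: 0.124
gripper_force: 38.9
```

```bash
python3 - <<'E'
from h import *
s=readout.sense();print(s["time_s"],s["ee_pos"],s["ee_rot"],s["finger_gap"],s["gripper_force"],s["ft_force"],s["wrist_torque"])
im=vision.get_image("scene");cv2.imwrite("pics/s2.png",cv2.resize(im[120:280,150:330,::-1],None,fx=3.3,fy=3.3,interpolation=cv2.INTER_CUBIC))
E
```

```text
6.15 [606.07835627 -27.44219246 208.29191443] [-3.13458521e+00  2.30341764e-04  1.47358394e+00] 0.12441775721819794 38.91508162021637 [-13.66834974   0.29381639   3.47437769] [0.06178216 2.20654418 0.02293801]
```

View pics/s2.png

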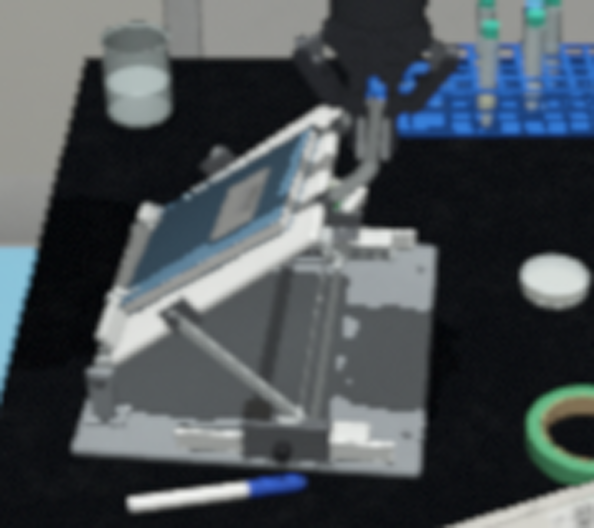

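Pinched, gap about 10.5 mm. The side force of -13.7 N shows the bar is about 3 mm nearer than commanded, so I'll relax by that much. Then I'll work out arc increments.

```bash
cat >> h.py <<'E'
def arc(a,b,n):
    f=np.linspace(a,b,n+1)+.105;y=np.diff(266*np.cos(f))/20;z=-np.diff(266*np.sin(f))/20
    print([[0,round(p,3),round(q,3),0,0,0] for p,q in zip(y,z)])
E
python3 -c "
from h import *
arc(.585,.885,15);arc(.885,1.185,30)"
```

```text
[[0, np.float64(-0.171), np.float64(-0.203), 0, 0, 0], [0, np.float64(-0.175), np.float64(-0.2), 0, 0, 0], [0, np.float64(-0.179), np.float64(-0.196), 0, 0, 0], [0, np.float64(-0.183), np.float64(-0.193), 0, 0, 0], [0, np.float64(-0.187), np.float64(-0.189), 0, 0, 0], [0, np.float64(-0.191), np.float64(-0.185), 0, 0, 0], [0, np.float64(-0.194), np.float64(-0.181), 0, 0, 0], [0, np.float64(-0.198), np.float64(-0.178), 0, 0, 0], [0, np.float64(-0.202), np.float64(-0.174), 0, 0, 0], [0, np.float64(-0.205), np.float64(-0.169), 0, 0, 0], [0, np.float64(-0.208), np.float64(-0.165), 0, 0, 0], [0, np.float64(-0.212), np.float64(-0.161), 0, 0, 0], [0, np.float64(-0.215), np.float64(-0.157), 0, 0, 0], [0, np.float64(-0.218), np.float64(-0.153), 0, 0, 0], [0, np.float64(-0.221), np.float64(-0.148), 0, 0, 0]]
[[0, np.float64(-0.112), np.float64(-0.072), 0, 0, 0], [0, np.float64(-0.112), np.float64(-0.071), 0, 0, 0], [0, np.float64(-0.113), np.float64(-0.07), 0, 0, 0], [0, np.float64(-0.114), np.float64(-0.069), 0, 0, 0], [0, np.float64(-0.114), np.float64(-0.068), 0, 0, 0], [0, np.float64(-0.115
[... 624 characters left out ...]
 [0, np.float64(-0.122), np.float64(-0.053), 0, 0, 0], [0, np.float64(-0.123), np.float64(-0.051), 0, 0, 0], [0, np.float64(-0.123), np.float64(-0.05), 0, 0, 0], [0, np.float64(-0.124), np.float64(-0.049), 0, 0, 0], [0, np.float64(-0.124), np.float64(-0.048), 0, 0, 0], [0, np.float64(-0.125), np.float64(-0.046), 0, 0, 0], [0, np.float64(-0.125), np.float64(-0.045), 0, 0, 0], [0, np.float64(-0.126), np.float64(-0.044), 0, 0, 0], [0, np.float64(-0.126), np.float64(-0.043), 0, 0, 0], [0, np.float64(-0.126), np.float64(-0.041), 0, 0, 0], [0, np.float64(-0.127), np.float64(-0.04), 0, 0, 0], [0, np.float64(-0.127), np.float64(-0.039), 0, 0, 0], [0, np.float64(-0.128), np.float64(-0.037), 0, 0, 0]]
```

>>> {"name": "arm_command", "arguments": {
  "moves": [
    [0, -0.07, 0, 0, 0, 0],
    [0, -0.07, 0, 0, 0, 0],
    [0, 0, 0, 0, 0, 0],
    [0, 0, 0, 0, 0, 0]
  ]
}}

```text
time_s: 6.6
ee_pos: [605.7, -27.4, 208.7]
ee_rot: [-3.141, 0.0, 1.474]
ft_force: [-3.9, -0.5, 3.3]
finger_gap: 0.125
gripper_force: 39.2
```

>>> {"name": "arm_command", "arguments": {
  "moves": [
    [0, -0.17, -0.203, 0, 0, 0],
    [0, -0.175, -0.2, 0, 0, 0],
    [0, -0.179, -0.196, 0, 0, 0],
    [0, -0.183, -0.193, 0, 0, 0],
    [0, -0.187, -0.189, 0, 0, 0],
    [0, -0.191, -0.185, 0, 0, 0],
    [0, -0.194, -0.181, 0, 0, 0],
    [0, 0, 0, 0, 0, 0]
  ]
}}

```text
time_s: 7.4
ee_pos: [580.4, -24.9, 236.2]
ee_rot: [3.14, 0.0, 1.474]
ft_force: [4.5, 0.6, 1.4]
finger_gap: 0.122
gripper_force: 39.6
```

>>> {"name": "arm_command", "arguments": {
  "moves": [
    [0, -0.198, -0.178, 0, 0, 0],
    [0, -0.202, -0.174, 0, 0, 0],
    [0, -0.205, -0.169, 0, 0, 0],
    [0, -0.208, -0.165, 0, 0, 0],
    [0, -0.212, -0.161, 0, 0, 0],
    [0, -0.215, -0.157, 0, 0, 0],
    [0, 0, 0, 0, 0, 0]
  ]
}}

```text
time_s: 8.1
ee_pos: [556.4, -22.5, 256.7]
ee_rot: [3.138, 0.0, 1.474]
ft_force: [6.9, 1.7, 4.2]
finger_gap: 0.121
gripper_force: 39.8
```

>>> {"name": "arm_command", "arguments": {
  "moves": [
    [0, 0.03, -0.04, 0, 0, 0],
    [0, -0.11, -0.075, 0, 0, 0],
    [0, -0.11, -0.075, 0, 0, 0],
    [0, -0.11, -0.074, 0, 0, 0],
    [0, -0.111, -0.073, 0, 0, 0],
    [0, -0.112, -0.072, 0, 0, 0],
    [0, 0, 0, 0, 0, 0]
  ]
}}

```text
time_s: 8.8
ee_pos: [545.8, -21.4, 264.2]
ee_rot: [3.139, -0.0, 1.474]
ft_force: [4.4, 1.1, 4.0]
finger_gap: 0.119
gripper_force: 39.5
```

>>> {"name": "arm_command", "arguments": {
  "moves": [
    [0, -0.112, -0.085, 0, 0, 0],
    [0, -0.112, -0.08, 0, 0, 0],
    [0, 0, 0, 0, 0, 0]
  ]
}}

```text
time_s: 9.1
ee_pos: [541.2, -20.9, 267.4]
ee_rot: [3.14, -0.0, 1.474]
ft_force: [5.1, 2.4, 3.8]
finger_gap: 0.124
gripper_force: 39.3
```

>>> {"name": "arm_command", "arguments": {
  "moves": [
    [0, -0.09, -0.055, 0, 0, 0],
    [0, -0.09, -0.055, 0, 0, 0],
    [0, 0, 0, 0, 0, 0]
  ]
}}

```text
time_s: 9.4
ee_pos: [537.7, -20.6, 269.5]
ee_rot: [3.14, -0.0, 1.474]
ft_force: [5.8, 2.7, 4.2]
finger_gap: 0.122
gripper_force: 39.3
```

>>> {"name": "arm_command", "arguments": {
  "moves": [
    [0, -0.085, -0.06, 0, 0, 0],
    [0, -0.085, -0.06, 0, 0, 0],
    [0, 0, 0, 0, 0, 0],
    [0, 0, 0, 0, 0, 0]
  ]
}}

```text
time_s: 9.8
ee_pos: [534.2, -20.2, 271.7]
ee_rot: [3.141, -0.0, 1.474]
ft_force: [4.8, 3.0, 3.0]
finger_gap: 0.119
gripper_force: 39.3
```

>>> {"name": "arm_command", "arguments": {
  "moves": [
    [0, -0.087, -0.055, 0, 0, 0],
    [0, -0.087, -0.055, 0, 0, 0],
    [0, 0, 0, 0, 0, 0],
    [0, 0, 0, 0, 0, 0]
  ]
}}

```text
time_s: 10.2
ee_pos: [530.7, -19.9, 273.9]
ee_rot: [3.141, -0.0, 1.474]
ft_force: [4.5, 2.3, 4.6]
finger_gap: 0.122
gripper_force: 39.3
```

>>> {"name": "arm_command", "arguments": {
  "moves": [
    [0, -0.087, -0.053, 0, 0, 0],
    [0, -0.087, -0.053, 0, 0, 0],
    [0, 0, 0, 0, 0, 0],
    [0, 0, 0, 0, 0, 0]
  ]
}}

```text
time_s: 10.6
ee_pos: [527.1, -19.5, 275.9]
ee_rot: [3.141, -0.0, 1.474]
ft_force: [4.0, 3.3, 3.6]
finger_gap: 0.122
gripper_force: 39.3
```

>>> {"name": "arm_command", "arguments": {
  "moves": [
    [0, -0.088, -0.052, 0, 0, 0],
    [0, -0.088, -0.052, 0, 0, 0],
    [0, 0, 0, 0, 0, 0],
    [0, 0, 0, 0, 0, 0]
  ]
}}

```text
time_s: 11.0
ee_pos: [523.6, -19.2, 277.8]
ee_rot: [3.142, -0.0, 1.474]
ft_force: [3.8, 2.7, 3.2]
finger_gap: 0.121
gripper_force: 39.3
```

>>> {"name": "arm_command", "arguments": {
  "moves": [
    [0, -0.09, -0.049, 0, 0, 0],
    [0, -0.09, -0.049, 0, 0, 0],
    [0, 0, 0, 0, 0, 0],
    [0, 0, 0, 0, 0, 0]
  ]
}}

```text
time_s: 11.4
ee_pos: [520.0, -18.8, 279.9]
ee_rot: [3.142, -0.0, 1.474]
ft_force: [4.1, 3.2, 3.8]
finger_gap: 0.122
gripper_force: 39.3
```

>>> {"name": "arm_command", "arguments": {
  "moves": [
    [0, -0.091, -0.047, 0, 0, 0],
    [0, -0.091, -0.047, 0, 0, 0],
    [0, 0, 0, 0, 0, 0],
    [0, 0, 0, 0, 0, 0]
  ]
}}

```text
time_s: 11.8
ee_pos: [516.4, -18.5, 281.6]
ee_rot: [3.142, -0.001, 1.474]
ft_force: [4.4, 3.9, 3.1]
finger_gap: 0.121
gripper_force: 39.3
```

>>> {"name": "arm_command", "arguments": {
  "moves": [
    [0, -0.092, -0.045, 0, 0, 0],
    [0, -0.092, -0.045, 0, 0, 0],
    [0, 0, 0, 0, 0, 0],
    [0, 0, 0, 0, 0, 0]
  ]
}}

```text
time_s: 12.2
ee_pos: [513.8, -18.2, 283.1]
ee_rot: [3.139, -0.001, 1.474]
ft_force: [10.9, 3.1, -1.2]
finger_gap: 0.12
gripper_force: 39.4
```

The pull jumped from about 2.7 to 10 N, which is likely the end stop. I'll check the foot against the block in both views.

```bash
python3 - <<'E'
from h import *
s=readout.sense();print(s["ft_force"],s["ee_pos"])
a=vision.get_image("scene")[150:270,165:265];b=vision.get_image("side")[112:242,200:322]
f=lambda i,k:cv2.resize(i[:,:,::-1],None,fx=k,fy=k,interpolation=cv2.INTER_CUBIC)
o=np.zeros((520,800,3),np.uint8);A=f(a,3.8);B=f(b,3.4);o[:A.shape[0],:380]=A;o[:B.shape[0],385:385+B.shape[1]]=B[:,:415]
cv2.imwrite("pics/c3.png",o)
s=readout.sense();print(s["ft_force"],s["ee_pos"])
E
```

```text
[10.90287363  3.13530797 -1.23324733] [513.8268535  -18.21370596 283.11323569]
[10.6144806   3.46726855 -1.69542261] [513.81658655 -18.21023632 283.10839212]
```

View pics/c3.png

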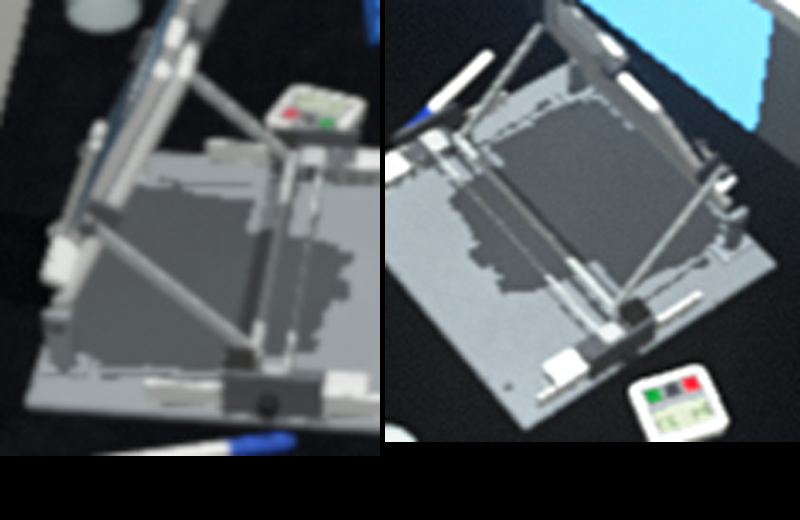

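The left panel shows the foot bar from (258,345) to (290,160), within the block's span. In the right panel its far end is at (617,308), right beside the black rubber. I'll check its height.

```bash
python3 - <<'E'
from h import *
A=("scene",(165+258/3.8-.4,150+347/3.8-.4));B=("side",(200+232/3.4-.4,112+308/3.4-.4));C=("scene",(165+290/3.8-.4,150+158/3.8-.4));
x=np.array([.9952,-.098]);y=np.array([.098,.9952]);c=np.array([519,-20.5])
for z in(12,22,32):
  print(z,[ (round((plane(*q,z)[:2]-c)@x),round((plane(*q,z)[:2]-c)@y)) for q in(A,B,C)])
print(tri([B,C]))
E
```

```text
12 [(17, -81), (6, 105), (15, 152)]
22 [(19, -93), (11, 110), (16, 138)]
32 [(20, -104), (15, 115), (18, 124)]
(array([548.36879082,  94.81311635,  36.96425588]), [np.float64(0.8543287163739188), np.float64(0.8543287163739475)])
```

The views agree with a foot height of about 32 mm, so it is at the stop. Now I'll lower in stages, watching the force.

```bash
python3 -c "
import numpy as np
np.set_printoptions(legacy='1.25')
from h import *
arc(1.04,.88,8);arc(.88,.58,12);arc(.58,.28,12);arc(.28,0,12)"
```

```text
[[0, 0.241, 0.112, 0, 0, 0], [0, 0.239, 0.117, 0, 0, 0], [0, 0.236, 0.122, 0, 0, 0], [0, 0.234, 0.127, 0, 0, 0], [0, 0.231, 0.131, 0, 0, 0], [0, 0.229, 0.136, 0, 0, 0], [0, 0.226, 0.14, 0, 0, 0], [0, 0.223, 0.145, 0, 0, 0]]
[[0, 0.275, 0.187, 0, 0, 0], [0, 0.27, 0.194, 0, 0, 0], [0, 0.265, 0.201, 0, 0, 0], [0, 0.26, 0.207, 0, 0, 0], [0, 0.255, 0.214, 0, 0, 0], [0, 0.249, 0.22, 0, 0, 0], [0, 0.244, 0.226, 0, 0, 0], [0, 0.238, 0.232, 0, 0, 0], [0, 0.232, 0.238, 0, 0, 0], [0, 0.226, 0.244, 0, 0, 0], [0, 0.22, 0.249, 0, 0, 0], [0, 0.214, 0.255, 0, 0, 0]]
[[0, 0.207, 0.26, 0, 0, 0], [0, 0.201, 0.265, 0, 0, 0], [0, 0.194, 0.27, 0, 0, 0], [0, 0.187, 0.275, 0, 0, 0], [0, 0.18, 0.279, 0, 0, 0], [0, 0.173, 0.284, 0, 0, 0], [0, 0.166, 0.288, 0, 0, 0], [0, 0.159, 0.292, 0, 0, 0], [0, 0.151, 0.296, 0, 0, 0], [0, 0.144, 0.3, 0, 0, 0], [0, 0.136, 0.303, 0, 0, 0], [0, 0.129, 0.307, 0, 0, 0]]
[[0, 0.113, 0.289, 0, 0, 0], [0, 0.106, 0.292, 0, 0, 0], [0, 0.1, 0.294, 0, 0, 0], [0, 0.093, 0.296, 0, 0, 0], [0, 0.086, 0.298, 0, 0, 0], [0, 0.079, 0.3, 0, 0, 0], [0, 0.072, 0.302, 0, 0, 0], [0, 0.065, 0.304, 0, 0, 0], [0, 0.058, 0.305, 0, 0, 0], [0, 0.05, 0.306, 0, 0, 0], [0, 0.043, 0.307, 0, 0, 0], [0, 0.036, 0.308, 0, 0, 0]]
```

>>> {"name": "arm_command", "arguments": {
  "moves": [
    [0, 0.12, 0.05, 0, 0, 0],
    [0, 0.12, 0.052, 0, 0, 0],
    [0, 0.12, 0.055, 0, 0, 0],
    [0, 0.12, 0.058, 0, 0, 0],
    [0, 0, 0, 0, 0, 0]
  ]
}}

```text
time_s: 12.8
ee_pos: [522.3, -19.1, 278.9]
ee_rot: [-3.141, -0.001, 1.474]
ft_force: [3.9, 5.2, 2.7]
finger_gap: 0.119
gripper_force: 39.8
```

>>> {"name": "arm_command", "arguments": {
  "moves": [
    [0, 0.236, 0.122, 0, 0, 0],
    [0, 0.234, 0.127, 0, 0, 0],
    [0, 0.231, 0.131, 0, 0, 0],
    [0, 0.229, 0.136, 0, 0, 0],
    [0, 0.226, 0.14, 0, 0, 0],
    [0, 0.223, 0.145, 0, 0, 0],
    [0, 0, 0, 0, 0, 0]
  ]
}}

```text
time_s: 13.5
ee_pos: [549.8, -21.8, 261.9]
ee_rot: [-3.139, -0.001, 1.474]
ft_force: [0.2, 4.9, -1.8]
finger_gap: 0.125
gripper_force: 40.0
```

>>> {"name": "arm_command", "arguments": {
  "moves": [
    [0, 0.275, 0.187, 0, 0, 0],
    [0, 0.27, 0.194, 0, 0, 0],
    [0, 0.265, 0.2, 0, 0, 0],
    [0, 0.26, 0.205, 0, 0, 0],
    [0, 0, 0, 0, 0, 0]
  ]
}}

```text
time_s: 14.0
ee_pos: [571.2, -24.0, 246.2]
ee_rot: [-3.14, -0.0, 1.474]
ft_force: [-2.7, 3.9, -4.5]
finger_gap: 0.123
gripper_force: 39.4
```

>>> {"name": "arm_command", "arguments": {
  "moves": [
    [0, 0.24, 0.25, 0, 0, 0],
    [0, 0.235, 0.25, 0, 0, 0],
    [0, 0.23, 0.25, 0, 0, 0],
    [0, 0.235, 0.235, 0, 0, 0],
    [0, 0, 0, 0, 0, 0]
  ]
}}

```text
time_s: 14.5
ee_pos: [591.0, -26.1, 227.5]
ee_rot: [3.139, 0.0, 1.474]
ft_force: [3.7, 4.3, 1.5]
finger_gap: 0.124
gripper_force: 40.2
```

>>> {"name": "arm_command", "arguments": {
  "moves": [
    [0, 0.235, 0.24, 0, 0, 0],
    [0, 0.23, 0.243, 0, 0, 0],
    [0, 0.22, 0.249, 0, 0, 0],
    [0, 0.214, 0.255, 0, 0, 0],
    [0, 0, 0, 0, 0, 0]
  ]
}}

```text
time_s: 15.0
ee_pos: [608.4, -27.8, 207.0]
ee_rot: [3.141, 0.0, 1.473]
ft_force: [3.6, 1.7, 0.8]
finger_gap: 0.123
gripper_force: 40.7
```

>>> {"name": "arm_command", "arguments": {
  "moves": [
    [0, 0.207, 0.26, 0, 0, 0],
    [0, 0.2, 0.265, 0, 0, 0],
    [0, 0.194, 0.27, 0, 0, 0],
    [0, 0, 0, 0, 0, 0]
  ]
}}

```text
time_s: 15.4
ee_pos: [619.8, -29.0, 190.8]
ee_rot: [-3.141, 0.0, 1.473]
ft_force: [1.1, 0.5, -2.3]
finger_gap: 0.12
gripper_force: 41.0
```

>>> {"name": "arm_command", "arguments": {
  "moves": [
    [0, 0.187, 0.275, 0, 0, 0],
    [0, 0.18, 0.279, 0, 0, 0],
    [0, 0.173, 0.284, 0, 0, 0],
    [0, 0.166, 0.288, 0, 0, 0],
    [0, 0, 0, 0, 0, 0]
  ]
}}

```text
time_s: 15.9
ee_pos: [633.7, -30.3, 168.4]
ee_rot: [-3.141, 0.0, 1.473]
ft_force: [-0.9, -1.5, -3.7]
finger_gap: 0.128
gripper_force: 40.3
```

```bash
python3 -c "
from h import *
s=readout.sense();p=s['ee_pos'];r=205.2+((p-[605.7,-27.4,208.7])@[.9952,-.098,0]);z=p[2]-208.7+169.3
print(r,z,np.hypot(r,z),np.arctan2(z,r)-.105)"
```

```text
233.3998588690623 129.01078294547818 266.68197583695735 0.39994883744296517
```

>>> {"name": "arm_command", "arguments": {
  "moves": [
    [0, 0.155, 0.294, 0, 0, 0],
    [0, 0.148, 0.298, 0, 0, 0],
    [0, 0.14, 0.301, 0, 0, 0],
    [0, 0.133, 0.304, 0, 0, 0],
    [0, 0, 0, 0, 0, 0]
  ]
}}

```text
time_s: 16.4
ee_pos: [645.3, -31.5, 144.6]
ee_rot: [-3.141, 0.0, 1.473]
ft_force: [-2.8, -2.8, -1.8]
finger_gap: 0.123
gripper_force: 39.9
```

>>> {"name": "arm_command", "arguments": {
  "moves": [
    [0, 0.12, 0.3, 0, 0, 0],
    [0, 0.113, 0.3, 0, 0, 0],
    [0, 0.106, 0.3, 0, 0, 0],
    [0, 0, 0, 0, 0, 0]
  ]
}}

```text
time_s: 16.8
ee_pos: [651.9, -32.1, 126.9]
ee_rot: [-3.141, 0.0, 1.473]
ft_force: [-1.9, -4.5, -3.2]
finger_gap: 0.12
gripper_force: 39.8
```

```bash
cat > st.py <<'E'
from h import *
s=readout.sense();p=s['ee_pos'];r=205.2+((p-[605.7,-27.4,208.7])@[.9952,-.098,0]);z=p[2]-208.7+169.3
print(r,z,np.hypot(r,z),np.arctan2(z,r)-.105,s['ft_force'])
E
python3 st.py
```

```text
251.6910699329751 87.47688118636073 266.45937669014097 0.2294963746933223 [-1.89819565 -4.5308798  -3.22202412]
```

>>> {"name": "arm_command", "arguments": {
  "moves": [
    [-0.02, 0.094, 0.298, 0, 0, 0],
    [-0.02, 0.088, 0.299, 0, 0, 0],
    [-0.02, 0.08, 0.3, 0, 0, 0],
    [0, 0.073, 0.301, 0, 0, 0],
    [0, 0, 0, 0, 0, 0]
  ]
}}

```text
time_s: 17.3
ee_pos: [658.8, -33.0, 102.9]
ee_rot: [3.141, -0.001, 1.474]
ft_force: [1.1, 5.1, -1.5]
finger_gap: 0.125
gripper_force: 39.5
```

>>> {"name": "arm_command", "arguments": {
  "moves": [
    [0, 0.05, 0.2, 0, 0, 0],
    [0, 0.045, 0.2, 0, 0, 0],
    [0, 0.04, 0.2, 0, 0, 0],
    [0, 0, 0, 0, 0, 0]
  ]
}}

```text
time_s: 17.7
ee_pos: [661.2, -33.3, 91.4]
ee_rot: [3.141, -0.001, 1.474]
ft_force: [0.3, 5.3, -2.4]
finger_gap: 0.119
gripper_force: 39.3
```

```bash
python3 st.py
```

```text
260.99462049695217 51.99259828376688 266.12294565603554 0.09163531301476809 [ 0.30221741  5.34342263 -2.37283622]
```

>>> {"name": "arm_command", "arguments": {
  "moves": [
    [0.02, 0.035, 0.2, 0, 0, 0],
    [0, 0.032, 0.2, 0, 0, 0],
    [0, 0.03, 0.2, 0, 0, 0],
    [0, 0, 0, 0, 0, 0]
  ]
}}

```text
time_s: 18.1
ee_pos: [663.2, -33.4, 79.0]
ee_rot: [3.141, -0.001, 1.474]
ft_force: [-0.1, 5.7, -2.1]
finger_gap: 0.119
gripper_force: 39.3
```

>>> {"name": "arm_command", "arguments": {
  "moves": [
    [0, 0.02, 0.15, 0, 0, 0],
    [0, 0.02, 0.15, 0, 0, 0],
    [0, 0, 0, 0, 0, 0]
  ]
}}

```text
time_s: 18.4
ee_pos: [664.0, -33.5, 73.1]
ee_rot: [3.141, -0.001, 1.474]
ft_force: [-0.1, 5.9, -2.9]
finger_gap: 0.12
gripper_force: 39.1
```

```bash
python3 st.py
```

```text
263.785406156909 33.665817261396455 265.9250416061699 0.021939533369458378 [-0.14739973  5.91628909 -2.9151548 ]
```

>>> {"name": "arm_command", "arguments": {
  "moves": [
    [0, 0.01, 0.1, 0, 0, 0],
    [0, 0.01, 0.1, 0, 0, 0],
    [0, 0, 0, 0, 0, 0]
  ]
}}

```text
time_s: 18.7
ee_pos: [664.2, -33.5, 71.8]
ee_rot: [3.14, -0.0, 1.474]
ft_force: [-7.5, 6.1, 14.4]
finger_gap: 0.122
gripper_force: 40.8
```

>>> {"name": "arm_command", "arguments": {
  "moves": [
    [0, 0, 0.07, 0, 0, 0],
    [0, 0, 0, 0, 0, 0]
  ]
}}

```text
time_s: 18.9
ee_pos: [664.2, -33.6, 71.7]
ee_rot: [3.14, 0.0, 1.474]
ft_force: [-11.2, 6.1, 22.7]
finger_gap: 0.125
gripper_force: 41.6
```

Contact at z of about 72. I'll relieve the push and look.

>>> {"name": "arm_command", "arguments": {
  "moves": [
    [-0.02, -0.02, -0.12, 0, 0, 0],
    [0, -0.01, -0.11, 0, 0, 0],
    [0, 0, 0, 0, 0, 0]
  ]
}}

```text
time_s: 19.2
ee_pos: [664.0, -33.6, 73.1]
ee_rot: [3.14, -0.001, 1.474]
ft_force: [1.3, 7.5, -1.6]
finger_gap: 0.114
gripper_force: 39.2
```

```bash
python3 st.py; python3 - <<'E'
from h import *
a=vision.get_image("scene")[165:270,165:295];b=vision.get_image("side")[112:242,178:322]
f=lambda i,k:cv2.resize(i[:,:,::-1],None,fx=k,fy=k,interpolation=cv2.INTER_CUBIC)
A=f(a,3);B=f(b,2.8);o=np.zeros((380,800,3),np.uint8);o[:A.shape[0],:A.shape[1]]=A;o[:B.shape[0],395:395+B.shape[1]]=B
cv2.imwrite("pics/d4.png",o)
E
```

```text
263.79352529413205 33.741159897829675 265.9426439260105 0.022216692966290877 [ 1.25649243  7.46817099 -1.59371477]
```

View pics/d4.png

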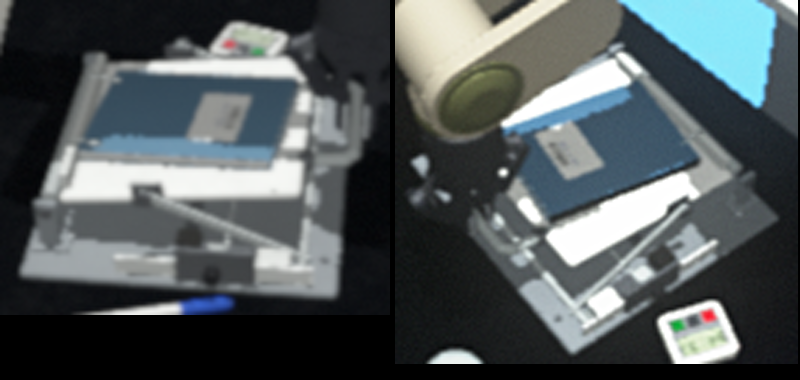

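The foot bar end appears beyond the white strip in both panels: left at about (305,255), right at about (580,318). I'll check its height.

```bash
python3 - <<'E'
from h import *
A=("scene",(165+304/3-.4,165+256/3-.4));B=("side",(178+185/2.8-.4,112+317/2.8-.4))
SE=("side",(178+(590-395)/2.8-.4,112+305/2.8-.4));SS=("scene",(165+312/3-.4,165+258/3-.4))
x=np.array([.9952,-.098]);y=np.array([.098,.9952]);c=np.array([519,-20.5])
for z in(8,12,20,32):
  print(z,[ ((plane(*q,z)[:2]-c)@x).round(1).item() for q in(A,B)],[ ((plane(*q,z)[:2]-c)@y).round(1).item() for q in(A,B)])
print("strip end",[((plane(*q,26.5)[:2]-c)@k).round(1).item() for q in(SE,SS) for k in(x,y)])
# kinematics: pivot at (a,h) on board, strut 150; fit from foot x at notch4 unknown
for a in range(100,150,10):
  out=[]
  for th,zf in((0,12),(.218,12),(.34,12),(.585,12),(1.03,32),(0.02,31),(.1,31)):
    f=th+.105;px=-115+a*np.cos(f);pz=50+a*np.sin(f);out.append(round(px+np.sqrt(max(0,150**2-(pz-zf)**2))))
  print(a,out)
im=cv2.imread("pics/d4.png")
o=cv2.resize(im[225:290,230:345],None,fx=3.4,fy=3.4);o2=cv2.resize(im[270:350,550:655],None,fx=3.7,fy=3.7)
q=np.zeros((300,790,3),np.uint8);q[:o.shape[0],:o.shape[1]]=o;q[:o2.shape[0],400:400+o2.shape[1]]=o2[:300];cv2.imwrite("pics/e5.png",q)
E
```

```text
8 [109.4, 107.2] [-104.4, 122.0]
12 [109.6, 108.5] [-108.8, 123.9]
20 [110.0, 111.2] [-117.6, 127.8]
32 [110.6, 115.2] [-130.8, 133.7]
strip end [97.0, 125.8, 117.4, -126.6]
100 [126, 113, 101, 72, 31, 131, 128]
110 [136, 120, 108, 74, 24, 141, 137]
120 [146, 128, 114, 75, 16, 150, 146]
130 [155, 136, 119, 74, 3, 160, 155]
140 [165, 143, 125, 73, -17, 169, 164]
```

View pics/e5.png

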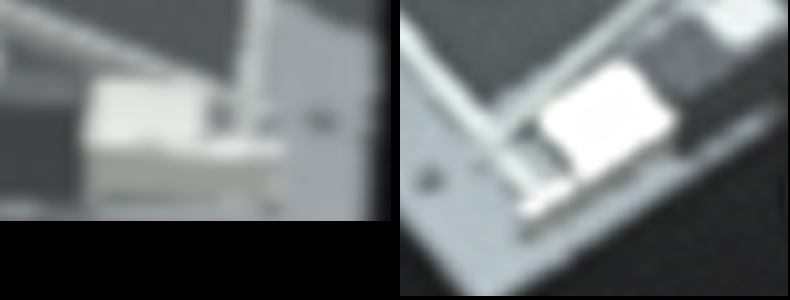

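The close-up shows the foot bar past the strip's end, with open rail between them, and low: the two views agree at a height of 12 to 16 mm. So the board is fully down and the foot is off the strips. Bottom contact at TCP z of about 72.3 becomes the reference for θ=0. Now I'll raise to about θ=0.40, TCP z of about 173.

>>> {"name": "arm_command", "arguments": {
  "moves": [
    [0, -0.038, -0.32, 0, 0, 0],
    [0, -0.046, -0.32, 0, 0, 0],
    [0, -0.055, -0.319, 0, 0, 0],
    [0, -0.063, -0.317, 0, 0, 0],
    [0, -0.071, -0.316, 0, 0, 0],
    [0, -0.079, -0.314, 0, 0, 0],
    [0, -0.087, -0.312, 0, 0, 0],
    [0, -0.095, -0.31, 0, 0, 0],
    [0, 0, 0, 0, 0, 0]
  ]
}}

```text
time_s: 20.2
ee_pos: [653.6, -32.6, 124.1]
ee_rot: [3.139, -0.001, 1.474]
ft_force: [1.5, 6.0, -3.3]
finger_gap: 0.121
gripper_force: 39.2
```

```bash
python3 st.py; python3 -c "
import numpy as np
np.set_printoptions(legacy='1.25')
from h import *
arc(.2,.4,8);arc(.4,.34,6)"
```

```text
253.36137704143115 84.6564458167872 267.13049469250205 0.21747025500125117 [ 1.50909398  6.0085763  -3.26914026]
[[0, -0.104, -0.316, 0, 0, 0], [0, -0.112, -0.313, 0, 0, 0], [0, -0.119, -0.31, 0, 0, 0], [0, -0.127, -0.307, 0, 0, 0], [0, -0.135, -0.304, 0, 0, 0], [0, -0.142, -0.3, 0, 0, 0], [0, -0.15, -0.297, 0, 0, 0], [0, -0.157, -0.293, 0, 0, 0]]
[[0, 0.064, 0.117, 0, 0, 0], [0, 0.063, 0.117, 0, 0, 0], [0, 0.061, 0.118, 0, 0, 0], [0, 0.06, 0.119, 0, 0, 0], [0, 0.059, 0.119, 0, 0, 0], [0, 0.058, 0.12, 0, 0, 0]]
```

>>> {"name": "arm_command", "arguments": {
  "moves": [
    [0, -0.104, -0.316, 0, 0, 0],
    [0, -0.112, -0.313, 0, 0, 0],
    [0, -0.119, -0.31, 0, 0, 0],
    [0, -0.127, -0.307, 0, 0, 0],
    [0, -0.135, -0.304, 0, 0, 0],
    [0, -0.142, -0.3, 0, 0, 0],
    [0, -0.15, -0.297, 0, 0, 0],
    [0, -0.157, -0.293, 0, 0, 0],
    [0, 0, 0, 0, 0, 0]
  ]
}}

```text
time_s: 21.1
ee_pos: [633.2, -30.5, 173.4]
ee_rot: [3.137, -0.001, 1.474]
ft_force: [4.6, 7.1, -0.9]
finger_gap: 0.121
gripper_force: 39.4
```

```bash
python3 st.py
```

```text
232.91748823344537 133.9968875195138 268.7112245327582 0.41705795548061864 [ 4.59375701  7.11498464 -0.920323  ]
```

>>> {"name": "arm_command", "arguments": {
  "moves": [
    [0, 0.064, 0.117, 0, 0, 0],
    [0, 0.063, 0.117, 0, 0, 0],
    [0, 0.061, 0.118, 0, 0, 0],
    [0, 0.06, 0.119, 0, 0, 0],
    [0, 0, 0, 0, 0, 0]
  ]
}}

```text
time_s: 21.6
ee_pos: [638.5, -31.1, 163.0]
ee_rot: [3.137, -0.001, 1.474]
ft_force: [4.0, 6.2, -1.8]
finger_gap: 0.122
gripper_force: 39.4
```

>>> {"name": "arm_command", "arguments": {
  "moves": [
    [0, 0.04, 0.075, 0, 0, 0],
    [0, 0, 0, 0, 0, 0]
  ]
}}

```text
time_s: 21.8
ee_pos: [639.2, -31.1, 161.7]
ee_rot: [3.138, -0.001, 1.474]
ft_force: [3.6, 6.7, -1.2]
finger_gap: 0.123
gripper_force: 39.4
```

>>> {"name": "arm_command", "arguments": {
  "moves": [
    [0, 0.03, 0.06, 0, 0, 0],
    [0, 0, 0, 0, 0, 0]
  ]
}}

```text
time_s: 22.0
ee_pos: [639.7, -31.2, 160.5]
ee_rot: [3.138, -0.001, 1.474]
ft_force: [4.8, 7.2, -0.7]
finger_gap: 0.119
gripper_force: 39.4
```

>>> {"name": "arm_command", "arguments": {
  "moves": [
    [0, 0.025, 0.05, 0, 0, 0],
    [0, 0, 0, 0, 0, 0]
  ]
}}

```text
time_s: 22.2
ee_pos: [639.9, -31.2, 160.0]
ee_rot: [3.138, -0.001, 1.474]
ft_force: [1.3, 7.2, 2.6]
finger_gap: 0.122
gripper_force: 39.8
```

>>> {"name": "arm_command", "arguments": {
  "moves": [
    [0, 0.025, 0.05, 0, 0, 0],
    [0, 0, 0, 0, 0, 0]
  ]
}}

```text
time_s: 22.4
ee_pos: [640.2, -31.2, 159.5]
ee_rot: [3.138, -0.001, 1.474]
ft_force: [-1.7, 7.2, 6.4]
finger_gap: 0.117
gripper_force: 40.2
```

The notch took the load at z of about 160 (expected 159 for the second). I'll unload, open partly and rise.

>>> {"name": "arm_command", "arguments": {
  "moves": [
    [0.03, -0.015, -0.035, 0, 0, 0],
    [0, 0, 0, 0, 0, 0]
  ]
}}

```text
time_s: 22.6
ee_pos: [640.0, -31.2, 159.8]
ee_rot: [3.138, -0.0, 1.474]
ft_force: [1.8, 4.9, 4.5]
finger_gap: 0.12
gripper_force: 40.0
```

>>> {"name": "arm_command", "arguments": {
  "moves": [
    [0, 0, 0, 0, 0, 0],
    [0, 0, 0, 0, 0, 0],
    [0, 0, 0, 0, 0, 0],
    [0, 0, 0, 0, 0, 0],
    [0, 0, 0, 0, 0, 0]
  ],
  "grip": 0.62
}}

```text
time_s: 23.1
ee_pos: [639.1, -31.5, 158.7]
ee_rot: [-3.141, 0.0, 1.473]
ft_force: [0.0, -0.3, -0.7]
finger_gap: 0.382
gripper_force: 0.0
```

>>> {"name": "arm_command", "arguments": {
  "moves": [
    [0, 0, -0.1, 0, 0, 0],
    [0, 0, -0.2, 0, 0, 0],
    [0, 0, -0.4, 0, 0, 0],
    [0, 0, -0.6, 0, 0, 0],
    [0, 0, -0.8, 0, 0, 0],
    [0, 0, -0.8, 0, 0, 0],
    [0, 0, -0.8, 0, 0, 0],
    [0, 0, -0.8, 0, 0, 0],
    [0, 0, -0.8, 0, 0, 0],
    [0, 0, -0.8, 0, 0, 0],
    [0, 0, 0, 0, 0, 0],
    [0, 0, 0, 0, 0, 0]
  ]
}}

```text
time_s: 24.3
ee_pos: [639.1, -31.2, 281.0]
ee_rot: [3.141, 0.0, 1.474]
ft_force: [0.0, -0.2, -0.8]
finger_gap: 0.38
gripper_force: 0.0
```

```bash
python3 - <<'E'
from h import *
a=vision.get_image("scene")[145:270,165:295];b=vision.get_image("side")[112:242,178:322]
f=lambda i,k:cv2.resize(i[:,:,::-1],None,fx=k,fy=k,interpolation=cv2.INTER_CUBIC)
A=f(a,3);B=f(b,2.8);o=np.zeros((380,800,3),np.uint8);o[:A.shape[0],:A.shape[1]]=A;o[:B.shape[0],395:395+B.shape[1]]=B
cv2.imwrite("pics/f6.png",o);print(readout.sense()["time_s"])
E
```

```text
24.4
```

View pics/f6.png

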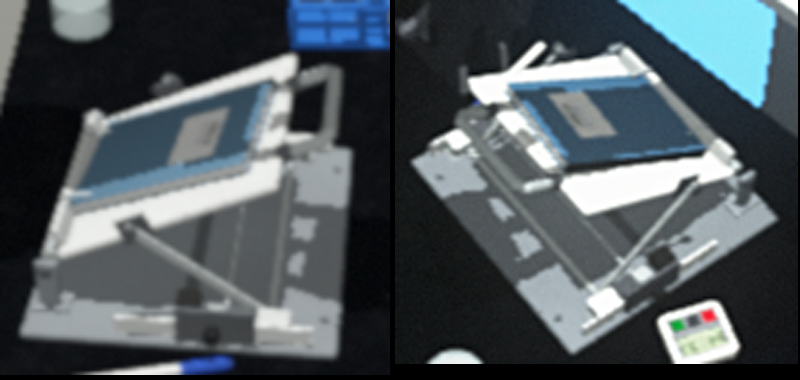

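The board rests on its strut with the hand clear. In the left panel the bar runs from (338,75) to (332,140), and in the right from (462,115) to (548,185). Quick triangulation check of the bar height: 164 for the 2nd notch, against 134 and 193 for the neighbours.

```bash
python3 - <<'E'
from h import *
S=lambda u,v:("scene",(165+u/3-.4,145+v/3-.4)); D=lambda u,v:("side",(178+(u-395)/2.8-.4,112+v/2.8-.4))
print(tri([S(338,75),D(548,185)]),tri([S(332,140),D(462,115)]))
E
```

```text
(array([637.11232549,  30.9646927 , 161.12870325]), [np.float64(14.915757347044481), np.float64(14.915757347044435)]) (array([634.71023758, -86.12098107, 166.19078353]), [np.float64(5.213595001877331), np.float64(5.2135950018773425)])
```

Mean bar height is about 164 mm, which is the second notch.

```bash
python3 -c "
from cell import hand_in
print(hand_in())"
```

```text
the job is handed in; nothing more can be done
None
```

I raised the board to its end stop, lowered it fully and left it resting on its strut in the second notch from the bottom, then handed the job in at about 24 s with the gripper clear; extra pull at the end stop was about 8 N, but I briefly pressed about 23 N down on the fully lowered board and about 14 N sideways on the handle when first gripping it.

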